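# Tighten the coin-slot clamp screw of a cake slicing guide

### The arm

A 7-joint arm with a two-finger parallel gripper is mounted at the origin on the work surface. World frame = base frame: x ahead of the robot, y to its left, z up, the work surface at z = 0. Lengths are in m, angles in rad, forces in N, time in s.
With the tool pointing down it reaches from about 0.4 to 0.85 m from the base axis. Payload 10.4 kg.
Tool frame: the origin (TCP) lies on the centre line of the jaws, within the pads' length; the fingertips stand r.tip_extent ahead of it and the grasp point (between the pads) lies 3 mm ahead of it (r.tip_extent is the distance from the TCP to the fingertips, in m); z points along the fingers, y is the direction in which the jaws open and shut (so a half turn about z gives the same grasp; the last joint's range is limited). The gripper opens to 87 mm and grips with 3 to 60 N. Pads are 19 mm wide; open, the fingers measure 117 mm over their backs; the gripper's body (75 mm by 190 mm) begins 51 mm behind the grasp point.
Start: joints at [1.316, 0.332, -0.065, 1.46, 0.022, 1.35, -0.088], TCP at [0.144, -0.608, 0.245] pointing down, gripper open.
Joint ranges: [-2.6, 2.6], [-0.5, 2.12], [-1.47, 1.34], [0.16, 2.42], [-1.27, 4.41], [0.06, 2.06], [-2.6, 2.6]. Speed limits (rad/s): [2.22, 2.22, 2.79, 2.79, 3.14, 3.14, 3.14].

### API

Orientations are given as a unit quaternion [x, y, z, w].
In Python, from bench import r gives the robot as it stands. The module is installed in compiled form; this text tells all that it offers.
- The arm moves only by the shell command python3 -m jog 'ROWS' [FORCE]. ROWS is JSON, a list of rows, each a list of 5 numbers: the shift along the tool's x, y, z in cm, then the turn about the tool's z in rad, then the closure, from 0 (fully open) to 1 (shut). A call has exactly 10 rows; each row shifts and turns the pose as measured when the row begins, along the tool's axes as they then stand; what a row does not reach is not made up. A row lasts 1/10 s, in which the tool goes at most 50 mm and 8.59 degrees, less where a joint would pass 70% of its speed; a pose out of reach is approached as far as the arm can. A call with a gripper value outside its range is refused whole. The fingers move at their own pace and stop on an object; FORCE is the grip in N (left out, the last holds). Time passes only in rows, so rows that do not move let the fingers close, or fill a call up. It gives the time, the measured TCP pose, the force and the opening at its end, in the units of the state.
- r.read_state(): the state, without advancing time (a new reading comes with each control period).
- r.camera(name): name is "scene" or "side" or "wrist"; returns a dict with "pixels" (384x512x3 uint8, red, green, blue), "fx", "fy", "cx", "cy" (pixels), "camera_from_world" (4x4, takes a point from world to camera coordinates). Camera axes: x right, y up, looking along -z (the intrinsics and any distortion apply to the point x, -y, -z); pixel columns grow to the right and rows downward; lengths in m; the calibration is good to about 2 mm. A picture is of the moment at which its call begins. There is no depth.
- r.close_job(): hands the job in, once; it reports no verdict.
The state is a dict: "time": time; "joint_positions": joint angles; "joint_vel": joint speeds; "joint_torque": joint torques, N m; "ee_pos": TCP position; "eef_rot": TCP orientation; "ft_force": force on the tool from outside, world axes, zero at the start; "torque": the same for the moment, N m; "width": finger opening in m.
Only numpy, scipy, OpenCV 4.12 (cv2) and the standard library are available. Lean on these libraries where they do the work, as an engineer would, in place of code of your own. Each camera call takes 0.05 s, during which the arm holds its last target. There are 200 camera calls.

### The job

The stop of the cake slicing guide is loose: take the flat driver out of its wooden block, seat its blade on the bottom of the slot of the big clamp screw, and turn the screw clockwise until it comes up tight against its stop, keeping the blade seated and leaning on it only gently, without forcing it. Then stand the driver back upright in its hole in the block, fully down, and leave the other things alone.

Things in the scene. Friction and masses are not known exactly. Their poses are not given: they have to be found in the camera images.
- screw_slot (a point): middle of the slot's floor on the steel clamp screw (upright, in the middle of the stop's white foot). Round head 28 mm across; a straight slot 4.5 mm wide and 5 mm deep runs right across it, open at both ends and on top (head top 5 mm above this point). x runs along the slot, z up; its direction at the start is arbitrary. 44 mm above the table when tight.
- stop: the stop that the screw clamps, fixed during the task: white plastic foot 56 x 60 mm, 26 mm high, with an upright steel fence 8 mm thick, 100 mm long (along its y), 60 mm high along its -x edge (fence middle 32 mm from the origin). Origin: centre of the foot's underside, 12 mm above the table. The screw is in the middle of the foot.
- guide: aluminium base plate of the slicing guide under the stop, 140 (x) x 200 (y) x 12 mm, fixed, with two posts 12 mm square reaching 72 mm above the table at x = -62 mm, y = +-92 mm. Origin: centre of the underside.
- driver: short flat driver, 115 mm long, about 140 g, upright, blade down, in its block. Origin: middle of the blade's tip edge, z up along it. Blade 18 mm wide (x), 3 mm thick (y); round shank 16 mm across from 18 to 50 mm above the tip; black handle 30 mm (x) by 24 mm (y) from 50 to 112 mm above the tip, its 30 mm wide flats parallel to the blade's wide faces.
- driver_tip (a point): middle of the driver's blade tip edge (same point as the driver's origin)
- block: wooden driver block 70 x 70 x 60 mm, fixed, origin at the centre of its underside
- block_hole0 (a point): mouth centre of the block's upright through hole, 21 mm diameter, in the block's top, 60 mm above the table. The driver hangs in it by the shoulder of its handle, the tip then 10 mm above the table.
- cake: bystander: brown round cake, 86 mm diameter, 88 mm high, origin at the underside's centre; leave it alone
- cake_ring: bystander: empty steel cake ring, 100 mm diameter, 50 mm high, origin at the underside's centre; leave it alone
- bowl: bystander: steel bowl, 140 mm diameter, 70 mm high, origin at the underside's centre; leave it alone
- screw: the clamp screw: origin on its axis 4 mm below the slot's floor, x along the slot. Clockwise from above tightens; it runs at about 0.08 N m and sinks 0.8 mm per radian. 0.9 to 1.4 rad remain until it is tight against a stop: unmarked, it must be felt, as the torque then climbs by about 1 N m per rad. Leave off between 0.15 and 0.25 N m; more is forcing it.
Not all that is in view belongs to the job. Of the things like the driver, leave any that is orange; of the rest the smaller one is meant.

How it is judged:
On the way, in this order (a step that is already met when the one before it is completed fails the run):
1. the driver's blade is seated on the bottom of the slot (tip within 1.5 mm of the floor) (z of driver_tip in the frame of screw_slot below 0.0015 m and horizontal distance between driver_tip and screw_slot below 0.006 m and angle between driver's own z axis and vertical below 0.12 rad), for 0.1 s.
2. the screw is turned tight while the blade is still seated (all of step 1 and height (world z) of screw_slot below 0.0441 m), for 0.1 s.
At the end, for the whole second after the job is handed in: The screw is at its tight stop (within about 0.13 rad), and the driver stands upright (within 0.1 rad) and at rest in the hole of its block, tip within 6 mm of the hole's axis and within 3 mm of fully down (height (world z) of screw_slot below 0.0441 m and horizontal distance between driver_tip and block_hole0 below 0.006 m and height (world z) of driver_tip below 0.013 m and angle between driver's own z axis and vertical below 0.1 rad and linear speed of driver below 0.02 m/s); the robot touches nothing.
It fails at once if the driver bears on the screw with more than 50 N in all, summed over the contacts (leaning on it or forcing it; turning alone reaches it at about 0.4 N m) (contact force between driver and screw above 50 N).
It fails at once if the driver bears on the stop with more than 25 N (contact force between driver and stop above 25 N).
It fails at once if the fingers touch the screw (contact force between the fingers and screw above 1 N).
It fails at once if the cake, the cake ring or the bowl is disturbed (moved more than 15 mm) (distance of any of cake, cake_ring, bowl from where it was at the start of the episode above 0.015 m).
It also fails if it takes over 64 s, if anything falls off the work surface, if the arm or the gripper's body presses on something with over 40 N, if the wrist force passes 120 N, or if a joint passes its speed limit or range.

## Working session

There is one attempt and no reset: what is moved stays moved. The work goes in short steps, Python scripts to look and compute and a shell command to move; the robot and the scene stay as the last step left them, time stands still between calls to the robot, and variables do not carry over. Pictures are saved under pics/ and viewed, about 8 in all and at most 12, crops included, and the job is handed in when it is done.

```bash
mkdir -p pics; cat > h.py <<'E'
from bench import r
import numpy as np, cv2
def snap(n,fn):
    c=r.camera(n); cv2.imwrite('pics/'+fn,c['pixels'][:,:,::-1]); np.savez('pics/'+fn+'.npz',**c); return c
def load(fn): return np.load('pics/'+fn+'.npz')
def ray(c,u,v):
    T=np.array(c['camera_from_world']); R=T[:3,:3];o=-R.T@T[:3,3]
    d=R.T@np.array([(u-c['cx'])/c['fx'],-(v-c['cy'])/c['fy'],-1]); return o,d
def at(c,u,v,z):
    o,d=ray(c,u,v); return o+d*(z-o[2])/d[2]
def proj(c,p):
    T=np.array(c['camera_from_world']); q=T[:3,:3]@np.array(p)+T[:3,3]
    return np.array([c['cx']+c['fx']*q[0]/-q[2], c['cy']-c['fy']*q[1]/-q[2]])
E
python3 - <<'E'
from h import *
a=snap('scene','s1.png');b=snap('side','d1.png')
cv2.imwrite('pics/both.png',cv2.resize(np.vstack([a['pixels'],b['pixels']])[:,:,::-1],None,fx=1,fy=1)[:, :])
for c in(a,b):
  print({k:c[k] for k in c if k!='pixels'})
s=r.read_state();print(s,r.tip_extent)
E
```

```text
{'fx': 391.8555828818754, 'fy': 391.8555828818754, 'cx': 252.29116760603907, 'cy': 186.2247585174561, 'camera_from_world': array([[ 0.00681335,  0.99997053, -0.00353867,  0.02950542],
       [-0.77734784,  0.00752248,  0.62902603,  0.43831528],
       [ 0.62903411, -0.001535  ,  0.77737618, -1.38535691],
       [ 0.        ,  0.        ,  0.        ,  1.        ]])}
{'fx': 366.1219987595699, 'fy': 366.1219987595699, 'cx': 256.43976891502695, 'cy': 183.07301494170213, 'camera_from_world': array([[-0.99954028, -0.02403915, -0.01847544,  0.63469222],
       [ 0.00121353, -0.64060769,  0.76786738, -0.08143068],
       [-0.03029439,  0.76749196,  0.64034236, -0.89673788],
       [ 0.        ,  0.        ,  0.        ,  1.        ]])}
{'time': 0.1, 'joint_positions': array([ 1.3163878 ,  0.33278382, -0.06476481,  1.46084541,  0.02161562,
        1.34988797, -0.08849279]), 'joint_vel': array([-0.00181218, -0.00168351, -0.00118725, -0.00212899, -0.00033682,
       -0.00176856, -0.00057896]), 'joint_torque': array([ 1.52177272e-03, -6.24540639e+01,  2.46339559e-02, -3.90720713e+01,
       -6.16098242e-02,  3.65563924e-02,  4.51108122e-05]), 'ee_pos': array([ 0.14354585, -0.60797292,  0.24385486]), 'eef_rot': array([ 9.93285175e-01,  1.15690037e-01, -9.54190437e-05, -6.06563733e-04]), 'ft_force': array([ 0.11633924, -0.13348971, -0.08263753]), 'torque': array([ 0.00413113, -0.01320624,  0.00912536]), 'width': 0.08700370521293904} 0.022
```

View pics/s1.png

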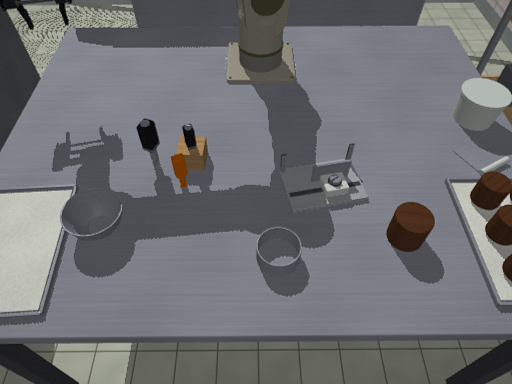

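View pics/d1.png

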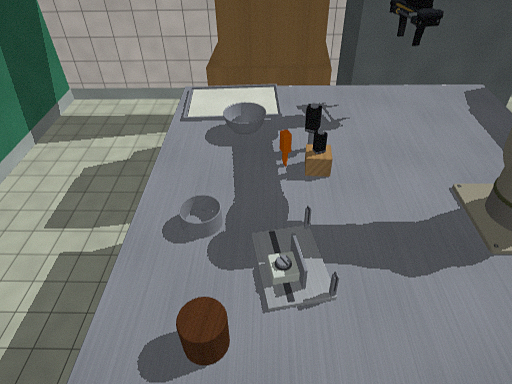

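The scene view shows the block with a small black driver at about (189,135), the bigger black one at (148,135), the orange one at (181,168) and the screw at about (335,181). The side view has the screw at (283,263) and the block at (319,160). Next I'll enlarge these.

```bash
python3 - <<'E'
from h import *
a=cv2.imread('pics/s1.png');b=cv2.imread('pics/d1.png')
f=lambda im,u,v,w,h,k:cv2.resize(im[v:v+h,u:u+w],None,fx=k,fy=k,interpolation=cv2.INTER_CUBIC)
A=np.hstack([f(a,130,110,100,75,4),f(a,275,135,100,75,4)])
B=np.hstack([f(b,270,95,100,75,4),f(b,245,220,100,75,4)])
cv2.imwrite('pics/c1.png',np.vstack([A,B]))
E
```

```text
(no output)
```

View pics/c1.png

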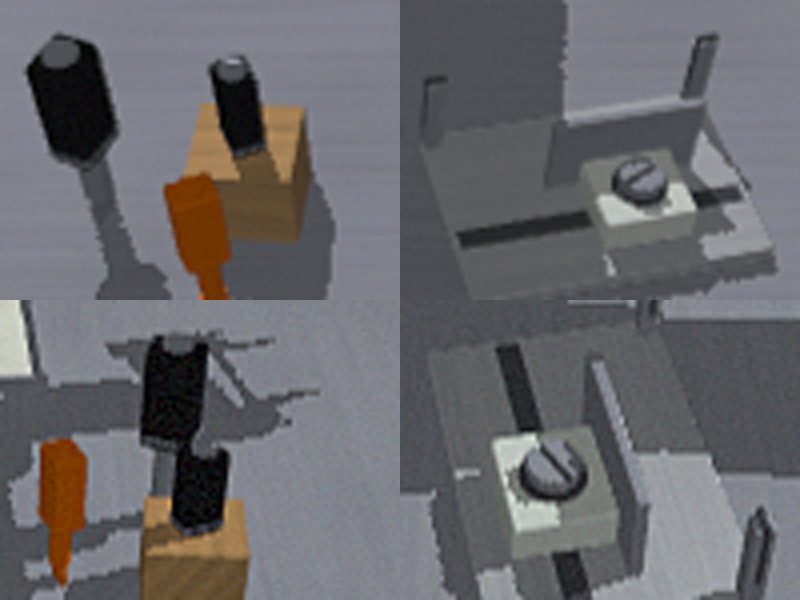

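```bash
python3 - <<'E'
from h import *
np.set_printoptions(precision=4,suppress=True)
s=load('s1.png');d=load('d1.png')
S=lambda x,y,z:at(s,130+x/4,110+y/4,z)[:2]
S2=lambda x,y,z:at(s,275+(x-400)/4,135+y/4,z)[:2]
D=lambda x,y,z:at(d,270+x/4,95+(y-300)/4,z)[:2]
D2=lambda x,y,z:at(d,245+(x-400)/4,220+(y-300)/4,z)[:2]
print('drv top',S(233,62,.124),D(208,442,.124)); print('drv base',S(248,148,.06),D(197,527,.06))
bt=[S(*p,.06) for p in[(205,107),(305,110),(298,180),(188,172)]];print('block',bt,np.mean(bt,0))
bd=[D(*p,.06) for p in[(145,500),(243,503),(248,556),(142,554)]];print('blockD',bd,np.mean(bd,0))
print('screw',S2(641,180,.05),D2(553,470,.05))
print('slot S',S2(618,196,.05),S2(662,168,.05),'D',D2(535,448,.05),D2(572,492,.05))
print('fence S',S2(563,122,.072),S2(704,103,.072),'D',D2(594,358,.072),D2(645,505,.072))
print('foot D',[D2(*p,.038) for p in[(492,437),(603,427),(618,540),(516,556)]])
print('big top',S(60,45,.17))
print('orange',S(188,180,.1),D(63,440,.1))
E
```

```text
drv top [ 0.4635 -0.1952] [ 0.4613 -0.198 ]
drv base [ 0.4768 -0.1923] [ 0.4637 -0.1903]
block [array([ 0.4376, -0.225 ]), array([ 0.4412, -0.157 ]), array([ 0.5063, -0.1571]), array([ 0.4984, -0.2296])] [ 0.4709 -0.1922]
blockD [array([ 0.497 , -0.2239]), array([ 0.428 , -0.2199]), array([ 0.433 , -0.1561]), array([ 0.5043, -0.1585])] [ 0.4655 -0.1896]
screw [0.586  0.1738] [0.5754 0.1847]
slot S [0.5988 0.1577] [0.5763 0.1883] D [0.5841 0.1708] [0.5664 0.1982]
fence S [0.5567 0.1256] [0.5415 0.2162] D [0.5527 0.1288] [0.5335 0.222 ]
foot D [array([0.6062, 0.154 ]), array([0.5474, 0.1468]), array([0.5441, 0.2177]), array([0.5945, 0.2276])]
big top [ 0.4983 -0.2895]
orange [ 0.5437 -0.2183] [ 0.5561 -0.2401]
```

```bash
python3 - <<'E'
from h import *
np.set_printoptions(precision=4,suppress=True)
s=load('s1.png');d=load('d1.png')
def tri(a,b):
    o1,d1=ray(s,*a);o2,d2=ray(d,*b)
    t=np.linalg.lstsq(np.c_[d1,-d2],o2-o1,rcond=None)[0]; p,q=o1+d1*t[0],o2+d2*t[1]; return (p+q)/2,np.linalg.norm(p-q)
S=lambda x,y:(130+x/4,110+y/4)
S2=lambda x,y:(275+(x-400)/4,135+y/4)
D=lambda x,y:(270+x/4,95+(y-300)/4)
D2=lambda x,y:(245+(x-400)/4,220+(y-300)/4)
for n,a,b in[('drv',S(233,62),D(208,442)),('big',S(60,45),D(178,342)),('org',S(188,180),D(63,440)),('bigbase',S(88,165),D(170,440)),('screw',S2(641,180),D2(553,470))]: print(n,*tri(a,b))
from scipy.spatial.transform import Rotation as R
st=r.read_state();print(R.from_quat(st['eef_rot']).as_matrix())
w=snap('wrist','w0.png');T=w['camera_from_world'];Rt=R.from_quat(st['eef_rot']).as_matrix()
cw=-T[:3,:3].T@T[:3,3];print('cam in tool',Rt.T@(cw-st['ee_pos']),'\n', T[:3,:3]@Rt, w['fx'],w['cx'],w['cy'])
E
```

```text
drv [ 0.4623 -0.1957  0.1243] 0.002304169515547733
big [ 0.4728 -0.2984  0.1462] 0.0020535507165166224
org [ 0.5578 -0.2145  0.1154] 0.0008346371133908467
bigbase [ 0.4762 -0.3026  0.0543] 0.01495802353407463
screw [0.5755 0.1766 0.0386] 0.0018732568386725815
[[ 0.9732  0.2298 -0.0003]
 [ 0.2298 -0.9732  0.0012]
 [-0.     -0.0012 -1.    ]]
cam in tool [ 0.0754  0.001  -0.1397] 
 [[-0.      1.     -0.0009]
 [ 0.9613  0.0003  0.2755]
 [ 0.2755 -0.0009 -0.9613]] 289.8889884215166 259.4148170175433 190.0581944145698
```

```bash
python3 -m jog '[[3.8,-3.1,-0.6,0,0],[3.8,-3.1,-0.6,0,0],[3.8,-3.1,-0.6,0,0],[3.8,-3.1,-0.6,0,0],[3.8,-3.1,-0.6,0,0],[3.8,-3.1,-0.6,0,0],[3.8,-3.1,-0.6,0,0],[3.8,-3.1,-0.6,0,0],[3.8,-3.1,-0.6,0,0],[3.8,-3.1,-0.6,0,0]]' 40
cat >> h.py <<'E'
from scipy.spatial.transform import Rotation as Rn
np.set_printoptions(precision=4,suppress=True)
def to(x,y,z,yaw=None):
    s=r.read_state();R=Rn.from_quat(s['eef_rot']).as_matrix()
    print('t',s['time'],'pos',s['ee_pos'],'yaw(tool x)',np.arctan2(R[1,0],R[0,0]),'tilt',R[:2,2],'q7',s['joint_positions'][6],'F',s['ft_force'],'M',s['torque'],'w',s['width'])
    print('need cm tool',R.T@(np.array([x,y,z])-s['ee_pos'])*100, '' if yaw is None else -(yaw-np.arctan2(R[1,0],R[0,0])))
E
python3 -c "
from h import *
to(.463,-.195,.3)"
```

```text
time: 1.15
ee_pos: [0.4418, -0.2164, 0.3009]
eef_rot: [0.994, 0.109, -0.003, -0.002]
ft_force: [0.5, -1.9, 0.5]
width: 0.0872
t 1.15 pos [ 0.4418 -0.2164  0.3009] yaw(tool x) 0.21843860815436442 tilt [-0.0057  0.0026] q7 -1.0021800451975569 F [ 0.5316 -1.912   0.4778] M [-0.0611 -0.1237 -0.0199] w 0.08724265413808552
need cm tool [ 2.5319 -1.6306  0.0858]
```

```bash
python3 -m jog '[[2,-1.3,0,0,0],[0.6,-0.4,0,0,0],[0,0,0,0,0],[0,0,0,0,0],[0,0,0,0,0],[0,0,0,0,0],[0,0,0,0,0],[0,0,0,0,0],[0,0,0,0,0],[0,0,0,0,0]]'
python3 - <<'E'
from h import *
to(.463,-.195,.3)
w=snap('wrist','w1.png')
print(proj(w,(.463,-.193,.124)))
im=cv2.imread('pics/w1.png');cv2.imwrite('pics/w1b.png',cv2.resize(im,(800,600),interpolation=cv2.INTER_CUBIC))
E
```

```text
time: 2.15
ee_pos: [0.464, -0.1922, 0.3009]
eef_rot: [0.994, 0.11, -0.003, -0.002]
ft_force: [-0.2, 0.2, -0.1]
width: 0.0872
t 2.15 pos [ 0.464  -0.1922  0.3009] yaw(tool x) 0.2202729484226218 tilt [-0.0061  0.0029] q7 -1.0724831629545735 F [-0.1999  0.1984 -0.0624] M [ 0.0173  0.0426 -0.0055] w 0.08716680137744152
need cm tool [-0.1562  0.2494  0.0898] 
[259.3984 177.1156]
```

View pics/w1b.png

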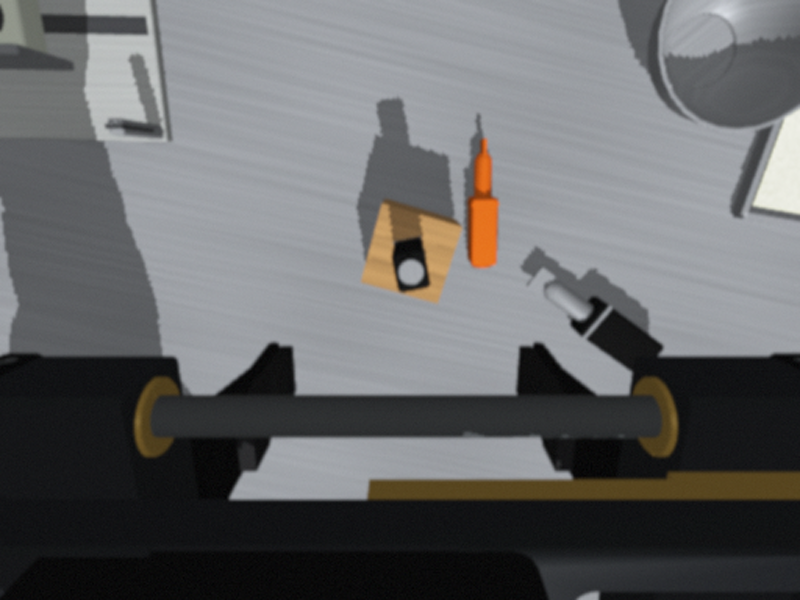

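The driver cap is at about (411,272) of the enlarged view, with the handle's long side slightly turned. The big and orange drivers stand to its right. I'll crop to get the handle yaw.

```bash
python3 - <<'E'
from h import *
im=cv2.imread('pics/w1.png')
c=im[120:200,225:305]; c=np.clip((c.astype(float)/255)**.45*255,0,255).astype(np.uint8)
cv2.imwrite('pics/c2.png',cv2.resize(c,None,fx=7,fy=7,interpolation=cv2.INTER_CUBIC))
E
```

```text
(no output)
```

View pics/c2.png

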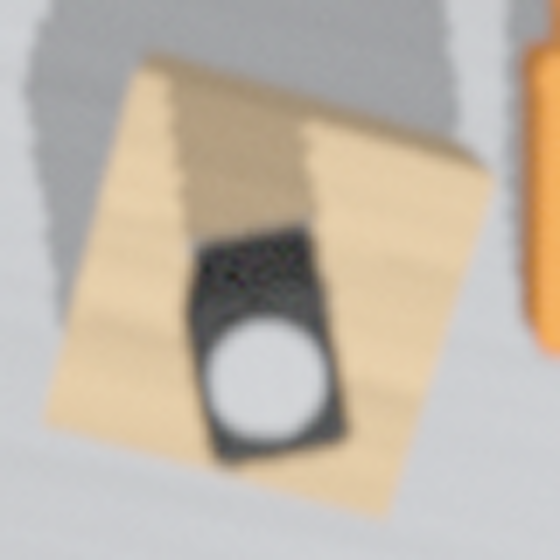

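```bash
python3 - <<'E'
from h import *
w=load('w1.png');P=lambda x,y,z:at(w,225+x/7,120+y/7,z)
for z in(.122,.125):print('cap',P(267,380,z))
def e(a,b,z):
    v=P(*b,z)-P(*a,z);print(np.linalg.norm(v)*1000,np.degrees(np.arctan2(v[1],v[0])))
e((188,320),(220,465),.122);e((220,465),(348,435),.122);e((348,435),(327,320),.122);e((195,245),(308,225),.06)
b=[P(*p,.06) for p in[(140,62),(492,170),(385,515),(47,425)]];print(b,np.mean(b,0))
for a,c in((0,1),(1,2),(2,3),(3,0)):
    v=b[c]-b[a];print(np.linalg.norm(v)*1000,np.degrees(np.arctan2(v[1],v[0])))
E
```

```text
cap [ 0.4666 -0.1965  0.122 ]
cap [ 0.4673 -0.1963  0.125 ]
24.522414887583082 -155.5305140140119
21.36802152310656 -63.665057892079666
19.293543376087463 23.462823223407742
21.606096970323136 -67.26121904522913
[array([ 0.506 , -0.1642,  0.06  ]), array([ 0.501 , -0.2323,  0.06  ]), array([ 0.4312, -0.2288,  0.06  ]), array([ 0.4346, -0.1607,  0.06  ])] [ 0.4682 -0.1965  0.06  ]
68.31061610180772 -94.18429644605915
69.82840036920086 177.16324761565437
68.19148969566305 87.19539031278559
71.47318059441982 -2.7563918525897044
```

```bash
python3 - <<'E'
from h import *
w=load('w1.png');P=lambda x,y,z:at(w,225+x/7,120+y/7,z)
a,b=P(284,450,.122),P(252,235,.06);print(a,b,b-a,np.linalg.norm((b-a)[:2]),(a+b)/2)
to(.467,-.196,.3,np.radians(24.5))
E
```

```text
[ 0.4559 -0.2018  0.122 ] [ 0.4793 -0.1913  0.06  ] [ 0.0234  0.0105 -0.062 ] 0.025648131731607113 [ 0.4676 -0.1965  0.091 ]
t 2.2 pos [ 0.464  -0.1922  0.3009] yaw(tool x) 0.22034911468350188 tilt [-0.0062  0.0028] q7 -1.072527623323941 F [ 0.1474 -0.3735  0.5292] M [ 0.0002  0.03   -0.0046] w 0.08731203452066734
need cm tool [0.2103 0.4378 0.0856] -0.20725655205510884
```

```bash
python3 -m jog '[[0.2,0.4,0,-0.1,0],[0,0,0,-0.1,0],[0,0,3,0,0],[0,0,3,0,0],[0,0,3,0,0],[0,0,2,0,0],[0,0,1,0,0],[0,0,0,0,0],[0,0,0,0,0],[0,0,0,0,0]]'
python3 - <<'E'
from h import *
to(.467,-.196,.108,np.radians(24.5))
w=snap('wrist','w2.png')
print(proj(w,(.467,-.196,.122)))
im=cv2.imread('pics/w2.png')[60:260,160:360]
im=np.clip((im/255.)**.5*255,0,255).astype(np.uint8)
cv2.imwrite('pics/w2b.png',cv2.resize(im,(600,600),interpolation=cv2.INTER_CUBIC))
E
```

```text
time: 3.2
ee_pos: [0.4683, -0.1955, 0.1798]
eef_rot: [0.977, 0.213, -0.0, -0.001]
ft_force: [0.5, 0.7, 0.8]
width: 0.0869
t 3.2 pos [ 0.4683 -0.1955  0.1798] yaw(tool x) 0.4301176664951065 tilt [-0.0012  0.0008] q7 -0.9009664468559784 F [0.5419 0.6753 0.767 ] M [-0.0378  0.0102 -0.0354] w 0.08685050625787115
need cm tool [-0.1283 -0.0002  7.1811] 0.0025119997564957974
[257.8167 216.3096]
```

View pics/w2b.png

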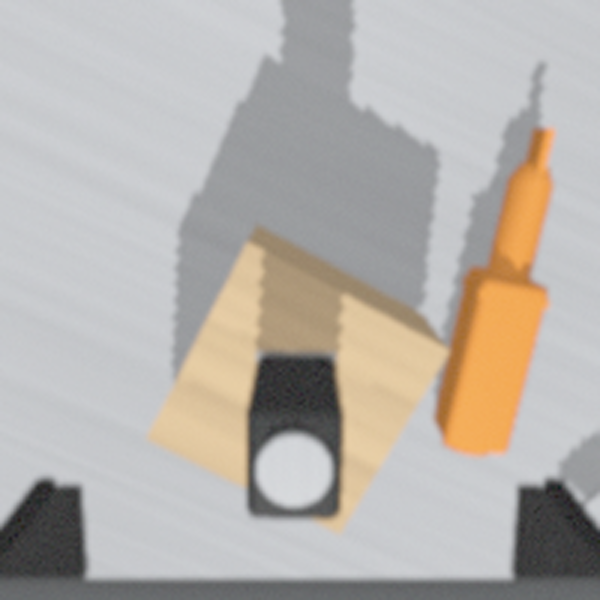

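The handle is now square in the view. Its cap is at crop (294,469), exactly where predicted, midway between the fingers, so I can descend and grip.

```bash
python3 -m jog '[[-0.1,0,2,0,0],[0,0,2,0,0],[0,0,1.6,0,0],[0,0,0.8,0,0],[0,0,0.6,0,0],[0,0,0,0,0],[0,0,0,0,1],[0,0,0,0,1],[0,0,0,0,1],[0,0,0,0,1]]' 50
python3 -c "
from h import *
to(.467,-.196,.108,np.radians(24.5))"
python3 -m jog '[[0,0,0,0,1],[0,0,0,0,1],[0,0,0,0,1],[0,0,0,0,1],[0,0,0,0,1],[0,0,0,0,1],[0,0,0,0,1],[0,0,0,0,1],[0,0,0,0,1],[0,0,0,0,1]]' 50
python3 -c "
from h import *
to(.467,-.196,.108,np.radians(24.5))"
```

```text
time: 4.25
ee_pos: [0.4726, -0.1982, 0.1158]
eef_rot: [0.977, 0.213, 0.005, 0.004]
ft_force: [-0.3, 0.2, 0.0]
width: 0.063
t 4.25 pos [ 0.4726 -0.1982  0.1158] yaw(tool x) 0.4293917532230692 tilt [ 0.0115 -0.0059] q7 -0.9387573684946255 F [-0.3278  0.1955  0.0074] M [ 0.0185 -0.0476  0.0063] w 0.06304210580116926
need cm tool [-0.4268 -0.4437  0.7707] 0.0017860864844584934
time: 5.25
ee_pos: [0.4725, -0.1971, 0.1161]
eef_rot: [0.977, 0.213, 0.005, 0.003]
ft_force: [-0.2, 1.0, 1.0]
width: 0.024
t 5.25 pos [ 0.4725 -0.1971  0.1161] yaw(tool x) 0.43017542696047417 tilt [ 0.0108 -0.0047] q7 -0.9386382506222345 F [-0.1916  1.0329  0.9746] M [ 0.3391  0.1561 -0.0214] w 0.024022467659137174
need cm tool [-0.4591 -0.3388  0.8003] 0.0025697602218634485
```

```bash
python3 -m jog '[[0,0,-0.5,0,1],[0,0,-1,0,1],[0,0,-1.5,0,1],[0,0,-2,0,1],[0,0,-2,0,1],[0,0,-2,0,1],[0,0,-2,0,1],[0,0,-2,0,1],[0,0,-2,0,1],[0,0,-1,0,1]]' 60
python3 -c "
from h import *
to(.52,.10,.28,2.16)"
```

```text
time: 6.25
ee_pos: [0.4694, -0.1974, 0.2866]
eef_rot: [0.977, 0.213, 0.005, 0.004]
ft_force: [0.8, -0.6, -2.1]
width: 0.024
t 6.25 pos [ 0.4694 -0.1974  0.2866] yaw(tool x) 0.4293453687563692 tilt [ 0.0115 -0.0065] q7 -0.8636654227257652 F [ 0.8145 -0.5574 -2.0542] M [-0.0188 -0.0104  0.0011] w 0.024041262058317543
need cm tool [ 16.9707 -24.9413   0.5274] -1.730654631243631
```

```bash
python3 -m jog '[[2.8,-3.2,0,0,1],[2.8,-3.2,0,0,1],[2.8,-3.2,0,0,1],[2.8,-3.2,0,0,1],[2.8,-3.2,0,0,1],[2.8,-3.2,0,0,1],[2.8,-3.2,0,0,1],[2.8,-3.2,0,0,1],[2.0,-2.4,0,0,1],[1,-1.2,0,0,1]]' 60
python3 -m jog '[[0,0,0,-0.14,1],[0,0,0,-0.14,1],[0,0,0,-0.14,1],[0,0,0,-0.14,1],[0,0,0,-0.14,1],[0,0,0,-0.14,1],[0,0,0,-0.14,1],[0,0,0,-0.14,1],[0,0,0,-0.14,1],[0,0,0,-0.14,1]]'
python3 -c "
from h import *
to(.58,.178,.28,2.16)"
```

```text
time: 7.25
ee_pos: [0.5837, 0.181, 0.2872]
eef_rot: [0.978, 0.207, 0.006, 0.007]
ft_force: [0.0, -0.8, -1.5]
width: 0.0241
time: 8.25
ee_pos: [0.5825, 0.1838, 0.2853]
eef_rot: [0.592, 0.806, -0.002, 0.007]
ft_force: [-0.3, 0.4, -0.4]
width: 0.0239
t 8.25 pos [0.5825 0.1838 0.2853] yaw(tool x) 1.8749270492454817 tilt [ 0.0097 -0.0111] q7 -0.340728328602888 F [-0.268   0.3897 -0.3712] M [ 0.0167 -0.0894  0.0308] w 0.02390741401448342
need cm tool [-0.4678 -0.4132  0.529 ] -0.28507295075451844
```

```bash
python3 -m jog '[[-0.4,-0.4,0,-0.14,1],[0,0,0,-0.14,1],[0,0,0,0,1],[0,0,0,0,1],[0,0,0,0,1],[0,0,0,0,1],[0,0,0,0,1],[0,0,0,0,1],[0,0,0,0,1],[0,0,0,0,1]]'
python3 - <<'E'
from h import *
to(.58,.178,.28,2.16)
w=snap('wrist','w3.png')
s=r.read_state();R=Rn.from_quat(s['eef_rot']).as_matrix()
print('tip pred',proj(w,s['ee_pos']+R@np.array([-.0054,0,.106])),'screw pred',proj(w,(.58,.178,.05)))
im=cv2.imread('pics/w3.png')[90:290,160:360]
im=np.clip((im/255.)**.6*255,0,255).astype(np.uint8)
cv2.imwrite('pics/w3b.png',cv2.resize(im,(600,600),interpolation=cv2.INTER_CUBIC))
E
```

```text
time: 9.25
ee_pos: [0.5798, 0.1775, 0.2847]
eef_rot: [0.473, 0.881, -0.003, 0.006]
ft_force: [0.1, -0.4, -1.9]
width: 0.024
t 9.25 pos [0.5798 0.1775 0.2847] yaw(tool x) 2.1558083772104983 tilt [ 0.0082 -0.0122] q7 -0.06878068949632973 F [ 0.1374 -0.3512 -1.8622] M [ 0.0196 -0.124  -0.0404] w 0.023982235247013723
need cm tool [0.0336 0.0469 0.4729] -0.004191622789501803
tip pred [259.9383 200.1907] screw pred [260.1813 163.1005]
```

View pics/w3b.png

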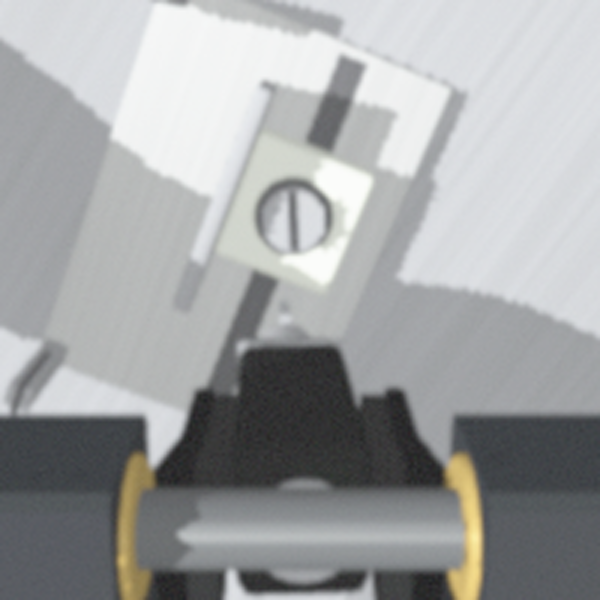

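```bash
python3 - <<'E'
from h import *
im=cv2.imread('pics/w3.png')[145:215,225:295]
im=np.clip((im/255.)**.6*255,0,255).astype(np.uint8)
cv2.imwrite('pics/c3.png',cv2.resize(im,(560,560),interpolation=cv2.INTER_CUBIC))
E
```

```text
(no output)
```

View pics/c3.png

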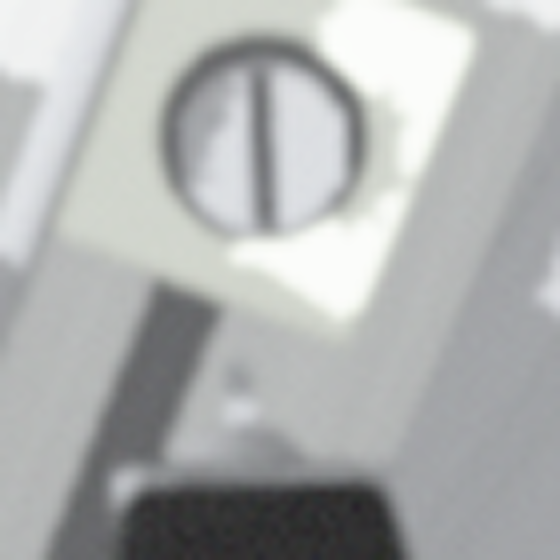

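```bash
python3 - <<'E'
from h import *
w=load('w3.png');P=lambda x,y,z:at(w,225+x/8,145+y/8,z)
a,b=P(258,65,.05),P(267,232,.05);print('slot',a,b,np.linalg.norm(b-a),'yaw',np.arctan2(*(a-b)[[1,0]]))
cs=P(263,142,.05);print('head',cs)
s=r.read_state();R=Rn.from_quat(s['eef_rot']).as_matrix();e=s['ee_pos']
for y0 in(0,-.0038):
  for n,q in dict(tipx=(.0036,y0,.106),shc=(-.005+.009,y0*.9,.088),top=(-.005+.015,0,.056),topL=(.01,-.0115,.056),topR=(.01,.0115,.056)).items():
    u=proj(w,e+R@np.array(q));print(n,(u-[225,145])*8)
# tip seen point: place at tool z=.106
o,d=ray(w,225+236/8,145+366/8);o=R.T@(o-e);d=R.T@d;print('tip corner tool',o+d*(.106-o[2])/d[2])
print('screw in tool',R.T@(cs-e))
to(.58,.178,.28,2.16)
E
```

```text
slot [0.5696 0.1868 0.05  ] [0.5861 0.1645 0.05  ] 0.02783303525495567 yaw 2.2072717347668767
head [0.5772 0.1767 0.05  ]
tipx [279.5535 363.8792]
shc [279.7693 408.732 ]
top [280.2821 450.8605]
topL [150.7865 450.8288]
topR [409.7848 450.8921]
tipx [245.0984 363.8715]
shc [246.4946 408.7242]
top [280.2821 450.8605]
topL [150.7865 450.8288]
topR [409.7848 450.8921]
tip corner tool [ 0.0034 -0.0048  0.106 ]
screw in tool [ 0.0042 -0.0026  0.2347]
t 9.3 pos [0.5798 0.1775 0.2847] yaw(tool x) 2.1558433468985694 tilt [ 0.0082 -0.0122] q7 -0.06871249194067414 F [ 0.0091 -0.7334 -2.0627] M [ 0.0183 -0.148   0.0392] w 0.023953134242141596
need cm tool [0.0363 0.049  0.4711] -0.004156653101430763
```

```bash
python3 -m jog '[[0.5,0.1,0,-0.05,1],[0.5,0.1,1.0,0,1],[0,0,1.6,0,1],[0,0,1.6,0,1],[0,0,1.6,0,1],[0,0,1.6,0,1],[0,0,1.6,0,1],[0,0,1.2,0,1],[0,0,0.6,0,1],[0,0,0,0,1]]'
cat >> h.py <<'E'
TIP=np.array([-.0056,-.0048,.106])
def chk(fn=None,xy=(.5772,.1767),slotyaw=2.2072):
    s=r.read_state();R=Rn.from_quat(s['eef_rot']).as_matrix();e=s['ee_pos'];t=e+R@TIP
    yaw=np.arctan2(R[1,0],R[0,0])
    print('t',s['time'],'tip',t,'yaw',yaw,'turn',-(slotyaw-yaw),'tilt',R[:2,2]@[[np.cos(yaw),np.sin(yaw)],[np.sin(yaw),-np.cos(yaw)]],'q7',s['joint_positions'][6],'F',s['ft_force'],'M',s['torque'],'w',s['width'])
    print('need mm tool',R.T@(np.array([*xy,.05])-t)*1000)
    return s,R,e
E
python3 - <<'E'
from h import *
s,R,e=chk()
w=snap('wrist','w4.png')
print('head top pred',(proj(w,(.5772,.1767,.05))-[225,145])*8,'tip corner pred',(proj(w,e+R@(TIP+[.009,0,0]))-[225,145])*8)
im=cv2.imread('pics/w4.png')[145:215,225:295]
im=np.clip((im/255.)**.6*255,0,255).astype(np.uint8)
cv2.imwrite('pics/c4.png',cv2.resize(im,(560,560),interpolation=cv2.INTER_CUBIC))
E
```

```text
time: 10.3
ee_pos: [0.5747, 0.1842, 0.1638]
eef_rot: [0.454, 0.891, -0.005, 0.005]
ft_force: [1.5, -0.5, -1.2]
width: 0.0239
t 10.3 tip [0.5745 0.1754 0.0579] yaw 2.1996829909694493 turn -0.0075170090305505255 tilt [-0.0133 -0.005 ] q7 -0.10089359247602536 F [ 1.4623 -0.4731 -1.171 ] M [ 0.0359 -0.1109 -0.051 ] w 0.0238886149706574
need mm tool [-0.4666  2.9663  7.868 ]
head top pred [264.074  425.5456] tip corner pred [236.6953 365.3268]
```

View pics/c4.png

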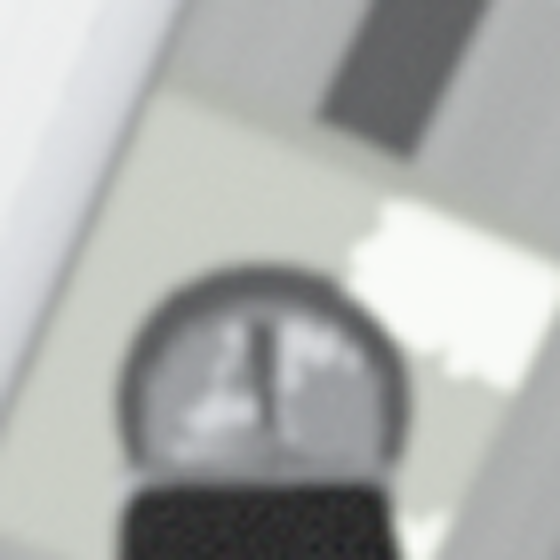

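The tip needs about 3 mm more along +y, and the image and model agree on that. Slot centreline is near (262,320)–(272,425). I'll measure the slot line numerically.

```bash
python3 - <<'E'
from h import *
for fn,v0,v1,u0,u1 in(('w3.png',154,173,254,262),('w4.png',185,199,253,264)):
    w=load(fn);g=w['pixels'].astype(float).mean(2);pts=[]
    for v in range(v0,v1+1):
        row=g[v,u0:u1+1];k=np.clip(np.percentile(row,60)-row,0,None)
        k[np.abs(np.arange(len(k))-k.argmax())>2]=0
        u=(k*np.arange(u0,u1+1)).sum()/k.sum();pts.append((u,v,row.min()))
    print([ (round(a,1),b,int(c)) for a,b,c in pts])
    W=np.array([at(w,a,b,.0495)[:2] for a,b,_ in pts]);m=W.mean(0);d=np.linalg.svd(W-m)[2][0]
    d*=np.sign(d[1]);print('yaw',np.arctan2(d[1],d[0]),'resid mm',1e3*np.abs((W-m)@[-d[1],d[0]]).max(),'perp offset of head ctr mm',1e3*(np.array([.5772,.1767])-m)@[-d[1],d[0]])
E
```

```text
[(np.float64(256.8), 154, 88), (np.float64(256.8), 155, 77), (np.float64(256.9), 156, 74), (np.float64(257.1), 157, 71), (np.float64(257.2), 158, 71), (np.float64(257.2), 159, 71), (np.float64(257.2), 160, 72), (np.float64(257.2), 161, 72), (np.float64(257.2), 162, 72), (np.float64(257.3), 163, 76), (np.float64(257.4), 164, 76), (np.float64(257.4), 165, 78), (np.float64(257.4), 166, 82), (np.float64(257.5), 167, 85), (np.float64(257.5), 168, 87), (np.float64(257.6), 169, 87), (np.float64(257.6), 170, 79), (np.float64(257.6), 171, 84), (np.float64(257.7), 172, 91), (np.float64(257.8), 173, 111)]
yaw 2.200907951824965 resid mm 0.13046030503198833 perp offset of head ctr mm -0.7494248466823551
[(np.float64(257.1), 185, 76), (np.float64(257.2), 186, 59), (np.float64(257.2), 187, 56), (np.float64(257.2), 188, 56), (np.float64(257.1), 189, 56), (np.float64(257.1), 190, 59), (np.float64(257.0), 191, 63), (np.float64(256.9), 192, 65), (np.float64(257.2), 193, 72), (np.float64(257.7), 194, 67), (np.float64(258.0), 195, 69), (np.float64(258.0), 196, 70), (np.float64(258.1), 197, 72), (np.float64(257.8), 198, 82), (np.float64(257.6), 199, 95)]
yaw 2.264708392438486 resid mm 0.4351677244126336 perp offset of head ctr mm -0.16256154627053965
```

```bash
sed -i 's/^TIP=.*/TIP=np.array([-.0056,-.0052,.106])/; s/xy=(.5772,.1767),slotyaw=2.2072/xy=(.5766,.1763),slotyaw=2.201/' h.py
python3 -m jog '[[0,0.13,0,0,1],[-0.05,0.13,0.2,0,1],[0,0,0.2,0,1],[0,0,0.1,0,1],[0,0,0,0,1],[0,0,0,0,1],[0,0,0,0,1],[0,0,0,0,1],[0,0,0,0,1],[0,0,0,0,1]]'
python3 - <<'E'
from h import *
s,R,e=chk()
w=snap('wrist','w5.png')
print('tip corner pred',(proj(w,e+R@(TIP+[.009,0,0]))-[234.5,164.5])*12)
im=cv2.imread('pics/w5.png')[165:215,235:285]
im=np.clip((im/255.)**.6*255,0,255).astype(np.uint8)
cv2.imwrite('pics/c5.png',cv2.resize(im,(600,600),interpolation=cv2.INTER_CUBIC))
E
```

```text
time: 11.35
ee_pos: [0.5788, 0.1863, 0.1617]
eef_rot: [0.454, 0.891, -0.004, 0.007]
ft_force: [-0.2, 0.1, -1.7]
width: 0.0241
t 11.35 tip [0.5788 0.1774 0.0557] yaw 2.199330043495492 turn -0.0016699565045081854 tilt [-0.0149 -0.0004] q7 -0.10475695567407786 F [-0.1668  0.1067 -1.667 ] M [ 0.0622 -0.1482 -0.0239] w 0.02405141232246054
need mm tool [ 0.4297 -2.4222  5.7435]
tip corner pred [235.1562 313.9797]
```

View pics/c5.png

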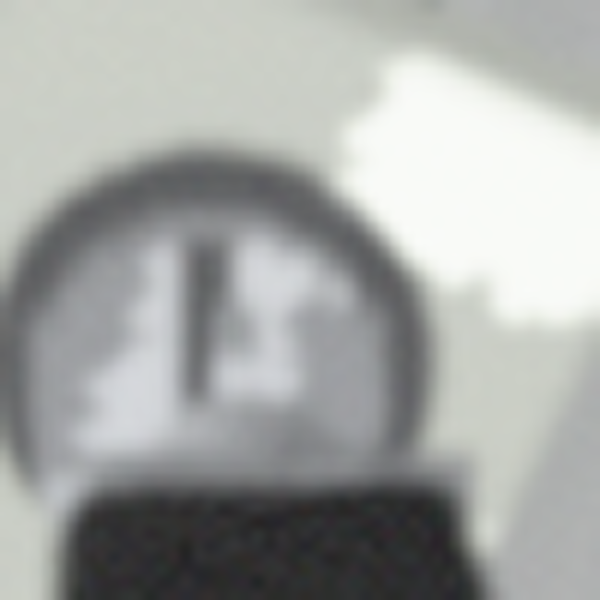

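```bash
python3 -m jog '[[0.02,-0.12,0,0,1],[0.02,-0.12,0,0,1],[0,0,0,0,1],[0,0,0,0,1],[0,0,0,0,1],[0,0,0,0,1],[0,0,0,0,1],[0,0,0,0,1],[0,0,0,0,1],[0,0,0,0,1]]'
python3 - <<'E'
from h import *
s,R,e=chk()
E
```

```text
time: 12.4
ee_pos: [0.5764, 0.1851, 0.1617]
eef_rot: [0.454, 0.891, -0.004, 0.007]
ft_force: [0.1, -0.4, -1.6]
width: 0.0237
t 12.4 tip [0.5764 0.1762 0.0557] yaw 2.199346204235385 turn -0.001653795764615218 tilt [-0.015  -0.0005] q7 -0.10367915209814216 F [ 0.0965 -0.4325 -1.5597] M [ 0.0608 -0.1328 -0.0022] w 0.023677298945187185
need mm tool [0.0225 0.2182 5.7499]
```

```bash
python3 -m jog '[[0,0,0.1,0,1],[0,0,0.1,0,1],[0,0,0.1,0,1],[0,0,0.1,0,1],[0,0,0.1,0,1],[0,0,0.1,0,1],[0,0,0,0,1],[0,0,0,0,1],[0,0,0,0,1],[0,0,0,0,1]]'
python3 - <<'E'
from h import *
s,R,e=chk()
E
```

```text
time: 13.4
ee_pos: [0.5764, 0.1851, 0.155]
eef_rot: [0.454, 0.891, -0.004, 0.006]
ft_force: [0.4, 0.0, -1.7]
width: 0.0238
t 13.4 tip [0.5764 0.1762 0.0491] yaw 2.1993534180338137 turn -0.001646581966186389 tilt [-0.0148 -0.0006] q7 -0.10752874940152435 F [ 0.4084  0.0231 -1.7128] M [ 0.0153 -0.1448  0.0116] w 0.023838137275292937
need mm tool [-0.0229  0.2488 -0.9106]
```

```bash
python3 -m jog '[[0,0,0.1,0,1],[0,0,0.1,0,1],[0,0,0.1,0,1],[0,0,0,0,1],[0,0,0,0,1],[0,0,0,0,1],[0,0,0,0,1],[0,0,0,0,1],[0,0,0,0,1],[0,0,0,0,1]]'
python3 - <<'E'
from h import *
s,R,e=chk()
E
```

```text
time: 14.4
ee_pos: [0.5765, 0.185, 0.1518]
eef_rot: [0.454, 0.891, -0.004, 0.007]
ft_force: [-0.3, 0.9, -2.2]
width: 0.0241
t 14.4 tip [0.5765 0.1762 0.0459] yaw 2.1993252280511255 turn -0.0016747719488745538 tilt [-0.0149 -0.0004] q7 -0.10947249748101798 F [-0.2517  0.9014 -2.1991] M [ 0.0318 -0.1504  0.0254] w 0.024075275611364157
need mm tool [-0.0122  0.1852 -4.0782]
```

```bash
python3 -m jog '[[0,0,0.08,0,1],[0,0,0.08,0,1],[0,0,0,0,1],[0,0,0,0,1],[0,0,0,0,1],[0,0,0,0,1],[0,0,0,0,1],[0,0,0,0,1],[0,0,0,0,1],[0,0,0,0,1]]'
python3 - <<'E'
from h import *
s,R,e=chk()
E
```

```text
time: 15.4
ee_pos: [0.5766, 0.185, 0.1503]
eef_rot: [0.454, 0.891, -0.003, 0.007]
ft_force: [-0.0, -0.5, -0.8]
width: 0.0242
t 15.4 tip [0.5766 0.1761 0.0444] yaw 2.1992716364399367 turn -0.0017283635600633396 tilt [-0.015  -0.0002] q7 -0.1104750797568587 F [-0.0333 -0.4919 -0.7993] M [ 0.0546 -0.0729 -0.018 ] w 0.02418292524974935
need mm tool [ 0.0418  0.0857 -5.5902]
```

```bash
python3 -m jog '[[0,0,0.08,0,1],[0,0,0,0,1],[0,0,0,0,1],[0,0,0,0,1],[0,0,0,0,1],[0,0,0,0,1],[0,0,0,0,1],[0,0,0,0,1],[0,0,0,0,1],[0,0,0,0,1]]'
python3 - <<'E'
from h import *
s,R,e=chk()
E
```

```text
time: 16.4
ee_pos: [0.5768, 0.1851, 0.1502]
eef_rot: [0.454, 0.891, -0.003, 0.007]
ft_force: [-0.3, -0.5, 1.3]
width: 0.0241
t 16.4 tip [0.5768 0.1762 0.0443] yaw 2.199173267296164 turn -0.0018267327038361536 tilt [-0.0155  0.0002] q7 -0.11094390026137668 F [-0.28   -0.4917  1.3255] M [-0.0854  0.1643  0.0181] w 0.024085321734760464
need mm tool [ 0.1047 -0.1338 -5.7103]
```

```bash
python3 -m jog '[[-0.03,0.03,0.03,0.06,1],[-0.03,0.03,0.03,0.06,1],[-0.03,0.03,0.03,0.06,1],[-0.03,0.03,0.03,0.06,1],[-0.03,0.03,0.03,0.06,1],[0,0,0.02,0,1],[0,0,0,0,1],[0,0,0,0,1],[0,0,0,0,1],[0,0,0,0,1]]'
python3 - <<'E'
from h import *
s,R,e=chk()
E
```

```text
time: 17.4
ee_pos: [0.5788, 0.1848, 0.15]
eef_rot: [0.584, 0.811, -0.002, 0.008]
ft_force: [-1.5, -0.7, 2.9]
width: 0.0242
t 17.4 tip [0.5767 0.1764 0.0441] yaw 1.8933183573230907 turn -0.30768164267690934 tilt [-0.0154  0.0052] q7 -0.3908526688789571 F [-1.5281 -0.7161  2.9181] M [-0.2297  0.3017  0.1181] w 0.02419693541827733
need mm tool [-0.2085 -0.0715 -5.9225]
```

```bash
python3 -m jog '[[-0.03,0.03,0.02,0.06,1],[-0.03,0.03,0.02,0.06,1],[-0.03,0.03,0.02,0.06,1],[-0.03,0.03,0.02,0.06,1],[-0.03,0.03,0.02,0.06,1],[0,0,0.01,0,1],[0,0,0,0,1],[0,0,0,0,1],[0,0,0,0,1],[0,0,0,0,1]]'
python3 - <<'E'
from h import *
s,R,e=chk()
E
```

```text
time: 18.4
ee_pos: [0.5807, 0.1839, 0.1497]
eef_rot: [0.7, 0.714, -0.001, 0.008]
ft_force: [-1.7, -1.5, 5.1]
width: 0.0243
t 18.4 tip [0.5766 0.1769 0.0438] yaw 1.5898189307146988 turn -0.6111810692853012 tilt [-0.0124  0.0097] q7 -0.6681068436649829 F [-1.67   -1.4594  5.0826] M [-0.2487  0.3921  0.0986] w 0.024261010870965445
need mm tool [-0.6642  0.0067 -6.2215]
```

```bash
python3 -m jog '[[-0.04,0.03,0.01,0.06,1],[-0.04,0.03,0.01,0.06,1],[-0.04,0.03,0.01,0.06,1],[-0.04,0.03,0.01,0.06,1],[0,0,0.01,0,1],[0,0,0,0,1],[0,0,0,0,1],[0,0,0,0,1],[0,0,0,0,1],[0,0,0,0,1]]'
python3 - <<'E'
from h import *
s,R,e=chk()
E
```

```text
time: 19.4
ee_pos: [0.5819, 0.1827, 0.1495]
eef_rot: [0.781, 0.625, 0.001, 0.008]
ft_force: [-1.6, -0.2, 3.4]
width: 0.0244
t 19.4 tip [0.5767 0.1772 0.0435] yaw 1.3493148579540482 turn -0.8516851420459519 tilt [-0.0086  0.0125] q7 -0.8875447606346746 F [-1.6127 -0.2479  3.3834] M [-0.2706  0.4303  0.0679] w 0.024432397720883074
need mm tool [-0.9217  0.1868 -6.4496]
```

```bash
python3 -m jog '[[0,0,0,0,1],[-0.03,0.03,0.01,0.05,1],[-0.03,0.03,0.01,0.05,1],[0,0,0,0,1],[0,0,0,0,1],[0,0,0,0,1],[0,0,0,0,1],[0,0,0,0,1],[0,0,0,0,1],[0,0,0,0,1]]'
python3 -c "
from h import *
chk()"
python3 -m jog '[[0,0,0,0,1],[0,0,0,0,1],[0,0,0,0,1],[0,0,0,0,1],[0,0,0,0,1],[0,0,0,0,1],[-0.03,0.02,0.01,0.04,1],[-0.03,0.02,0.01,0.04,1],[0,0,0,0,1],[0,0,0,0,1]]'
python3 -c "
from h import *
chk()"
```

```text
time: 20.4
ee_pos: [0.5823, 0.1821, 0.1495]
eef_rot: [0.811, 0.586, 0.001, 0.007]
ft_force: [-1.2, -0.8, 3.4]
width: 0.024
t 20.4 tip [0.5767 0.1773 0.0434] yaw 1.2513290105125754 turn -0.9496709894874247 tilt [-0.0071  0.0131] q7 -0.9770849159100553 F [-1.1538 -0.848   3.4318] M [-0.2218  0.4729  0.0862] w 0.02397229571734821
need mm tool [-1.0064  0.2578 -6.5467]
time: 21.4
ee_pos: [0.5826, 0.1815, 0.1494]
eef_rot: [0.834, 0.552, 0.001, 0.007]
ft_force: [-1.0, -0.5, 3.6]
width: 0.0242
t 21.4 tip [0.5768 0.1773 0.0434] yaw 1.1702738954091676 turn -1.0307261045908325 tilt [-0.0057  0.0139] q7 -1.0512447950767567 F [-1.0256 -0.5088  3.5561] M [-0.1646  0.3884  0.0101] w 0.024246546555478875
need mm tool [-1.0155  0.3229 -6.5928]
```

```bash
cat >> h.py <<'E'
def tq():
    m=[];chk()
    for i in range(4):
        s=r.read_state();R=Rn.from_quat(s['eef_rot']).as_matrix();m.append([s['torque'][2],s['ft_force'][2],np.arctan2(R[1,0],R[0,0])])
        if i<3:r.camera('wrist')
    print(np.array(m).T,np.mean(m,0))
E
python3 -m jog '[[0,0,0,0,1],[0,0,0,0,1],[0,0,0,0,1],[0,0,0,0,1],[0,0,0,0,1],[-0.02,0.02,0.01,0.04,1],[-0.02,0.02,0.01,0.04,1],[0,0,0,0,1],[0,0,0,0,1],[0,0,0,0,1]]'
python3 -c "
from h import *
tq()"
python3 -m jog '[[0,0,0,0,1],[0,0,0,0,1],[0,0,0,0,1],[0,0,0,0,1],[0,0,0,0,1],[-0.02,0.02,0.01,0.03,1],[-0.02,0.02,0.01,0.03,1],[0,0,0,0,1],[0,0,0,0,1],[0,0,0,0,1]]'
python3 -c "
from h import *
tq()"
```

```text
time: 22.4
ee_pos: [0.5829, 0.1811, 0.1494]
eef_rot: [0.854, 0.52, 0.002, 0.007]
ft_force: [-1.2, -0.8, 3.8]
width: 0.0243
t 22.4 tip [0.5768 0.1774 0.0433] yaw 1.0925733768546069 turn -1.1084266231453932 tilt [-0.0044  0.0144] q7 -1.1226807040042261 F [-1.1537 -0.7587  3.8221] M [-0.1922  0.4239  0.0422] w 0.024317865536264298
need mm tool [-1.116   0.4225 -6.6775]
[[0.0422 0.0829 0.07   0.0976]
 [3.8221 2.9505 3.7454 4.2444]
 [1.0926 1.0925 1.0922 1.092 ]] [0.0732 3.6906 1.0923]
time: 23.55
ee_pos: [0.583, 0.1806, 0.1493]
eef_rot: [0.871, 0.491, 0.002, 0.007]
ft_force: [-2.2, -0.7, 3.6]
width: 0.0241
t 23.55 tip [0.5768 0.1774 0.0433] yaw 1.0270664242527343 turn -1.1739335757472658 tilt [-0.0033  0.0147] q7 -1.1826844367822438 F [-2.2106 -0.6729  3.6239] M [-0.2194  0.5576  0.1232] w 0.02407418692291988
need mm tool [-1.0947  0.4724 -6.6902]
[[0.1232 0.0868 0.1623 0.1004]
 [3.6239 3.8837 4.2614 4.2652]
 [1.0271 1.0271 1.0272 1.0271]] [0.1182 4.0085 1.0271]
```

```bash
python3 -m jog '[[0,0,0,0,1],[0,0,0,0,1],[0,0,0,0,1],[0,0,0,0,1],[0,0,0,0,1],[-0.01,0.02,0.01,0.02,1],[-0.01,0.01,0.01,0.02,1],[0,0,0,0,1],[0,0,0,0,1],[0,0,0,0,1]]'
python3 -c "
from h import *
tq()"
```

```text
time: 24.7
ee_pos: [0.5832, 0.1803, 0.1493]
eef_rot: [0.882, 0.472, 0.002, 0.007]
ft_force: [-2.2, -0.6, 4.1]
width: 0.0241
t 24.7 tip [0.5769 0.1775 0.0433] yaw 0.9829374106583408 turn -1.2180625893416592 tilt [-0.0026  0.0147] q7 -1.223166345033196 F [-2.1833 -0.613   4.0586] M [-0.1943  0.5406  0.1592] w 0.024064058397562146
need mm tool [-1.1569  0.5128 -6.6951]
[[0.1592 0.1745 0.1688 0.0989]
 [4.0586 4.4145 4.0845 4.2732]
 [0.9829 0.9829 0.9831 0.983 ]] [0.1504 4.2077 0.983 ]
```

```bash
python3 -m jog '[[0,0,0,0,1],[0,0,0,0,1],[0,0,0,0,1],[0,0,0,0,1],[0,0,0,0,1],[-0.01,0.01,0.01,0.02,1],[-0.01,0.01,0.01,0.02,1],[0,0,0,0,1],[0,0,0,0,1],[0,0,0,0,1]]'
python3 -c "
from h import *
tq()"
```

```text
time: 25.85
ee_pos: [0.5833, 0.18, 0.1493]
eef_rot: [0.892, 0.453, 0.003, 0.007]
ft_force: [-1.9, -0.6, 5.2]
width: 0.024
t 25.85 tip [0.5769 0.1775 0.0433] yaw 0.9395381160024859 turn -1.261461883997514 tilt [-0.0019  0.0149] q7 -1.263087521265472 F [-1.935  -0.639   5.1815] M [-0.2697  0.5755  0.1907] w 0.02404565186869665
need mm tool [-1.1621  0.5629 -6.6948]
[[0.1907 0.1217 0.2144 0.2373]
 [5.1815 4.4577 4.975  4.8168]
 [0.9395 0.9396 0.9396 0.9396]] [0.191  4.8577 0.9396]
```

Torque has climbed from about 0.08 to 0.19 N·m and the tip has stopped sinking, so the screw is tight. Next I lift straight out.

```bash
python3 -m jog '[[0,0,-0.2,0,1],[0,0,-0.4,0,1],[0,0,-0.6,0,1],[0,0,-1.5,0,1],[0,0,-2,0,1],[0,0,-2.5,0,1],[0,0,-2.5,0,1],[0,0,-2,0,1],[0,0,-0.8,0,1],[0,0,0,0,1]]'
python3 -c "
from h import *
chk(xy=(.4668,-.1958),slotyaw=.43)"
```

```text
time: 27.0
ee_pos: [0.5832, 0.1814, 0.2865]
eef_rot: [0.892, 0.452, 0.006, 0.007]
ft_force: [-0.1, -0.3, -2.0]
width: 0.0241
t 27.0 tip [0.5775 0.1791 0.1804] yaw 0.9379919000053054 turn 0.5079919000053055 tilt [0.0038 0.0185] q7 -1.2066285828589867 F [-0.086  -0.2686 -2.0255] M [-0.0613 -0.061  -0.0258] w 0.024056796420851758
need mm tool [-368.2435  130.0587  131.432 ]
```

```bash
python3 -m jog '[[0,0,0,0.13,1],[0,0,0,0.13,1],[0,0,0,0.13,1],[0,0,0,0.12,1],[-2,2.3,0,0,1],[-3,3.4,0,0,1],[-3,3.4,0,0,1],[-3,3.4,0,0,1],[-2,2.3,0,0,1],[-1,1.1,0,0,1]]'
python3 -c "
from h import *
chk(xy=(.4668,-.1958),slotyaw=.43)"
```

```text
time: 28.0
ee_pos: [0.5129, -0.0251, 0.2803]
eef_rot: [0.979, 0.204, 0.005, 0.004]
ft_force: [-1.0, -0.4, -0.6]
width: 0.024
t 28.0 tip [ 0.5069 -0.0232  0.1742] yaw 0.4100183039940857 turn -0.019981696005914318 tilt [0.0073 0.01  ] q7 -1.2546200061963844 F [-0.9994 -0.4233 -0.6378] M [ 0.0072  0.014  -0.0417] w 0.023999847654914738
need mm tool [-106.4517  141.0766  124.8388]
```

```bash
python3 -m jog '[[-2,2.6,0,-0.02,1],[-2.4,3.2,0,0,1],[-2.4,3.2,0,0,1],[-1.8,2.4,0,0,1],[-1,1.4,0,0,1],[-0.4,0.5,0,0,1],[0,0,0,0,1],[0,0,0,0,1],[0,0,0,0,1],[0,0,0,0,1]]'
python3 -c "
from h import *
chk(xy=(.4668,-.1958),slotyaw=.43)"
```

```text
time: 29.0
ee_pos: [0.4723, -0.1933, 0.2767]
eef_rot: [0.977, 0.213, 0.002, 0.003]
ft_force: [0.5, -0.8, -2.1]
width: 0.024
t 29.0 tip [ 0.4657 -0.1915  0.1706] yaw 0.4297204135142207 turn -0.000279586485779304 tilt [0.0033 0.0076] q7 -0.8772827372510056 F [ 0.4795 -0.8473 -2.0877] M [ 0.0013 -0.0431  0.0261] w 0.024010690098899203
need mm tool [ -1.1798   3.4428 120.6664]
```

```bash
python3 -m jog '[[-0.06,0.17,1,0,1],[-0.06,0.17,1.5,0,1],[0,0,1.8,0,1],[0,0,1.8,0,1],[0,0,1.5,0,1],[0,0,1,0,1],[0,0,0.5,0,1],[0,0,0,0,1],[0,0,0,0,1],[0,0,0,0,1]]'
python3 - <<'E'
from h import *
s,R,e=chk(xy=(.4668,-.1958),slotyaw=.43)
w=snap('wrist','w6.png')
b=[(.506,-.1642),(.501,-.2323),(.4312,-.2288),(.4346,-.1607)]
print([((proj(w,(*p,.06))-[204.5,134.5])*6).round() for p in b],'tip',(proj(w,e+R@(TIP+[.009,0,0]))-[204.5,134.5])*6,'hole',(proj(w,(.4668,-.1958,.06))-[204.5,134.5])*6)
im=cv2.imread('pics/w6.png')[135:235,205:305]
im=np.clip((im/255.)**.6*255,0,255).astype(np.uint8)
cv2.imwrite('pics/c6.png',cv2.resize(im,(600,600),interpolation=cv2.INTER_CUBIC))
E
```

```text
time: 30.0
ee_pos: [0.4746, -0.1941, 0.1799]
eef_rot: [0.976, 0.216, 0.003, 0.003]
ft_force: [-0.4, -0.1, -2.0]
width: 0.0237
t 30.0 tip [ 0.4681 -0.1924  0.0739] yaw 0.43630923809344624 turn 0.0063092380934462455 tilt [0.0046 0.008 ] q7 -0.905226378285564 F [-0.3692 -0.103  -2.0216] M [0.0244 0.0657 0.0596] w 0.023706942440385875
need mm tool [-2.7846  2.3669 23.8838]
[array([222.,  77.]), array([611., 292.]), array([396., 658.]), array([ 18., 476.])] tip [285.9621 342.1302] hole [304.1405 389.1735]
```

View pics/c6.png

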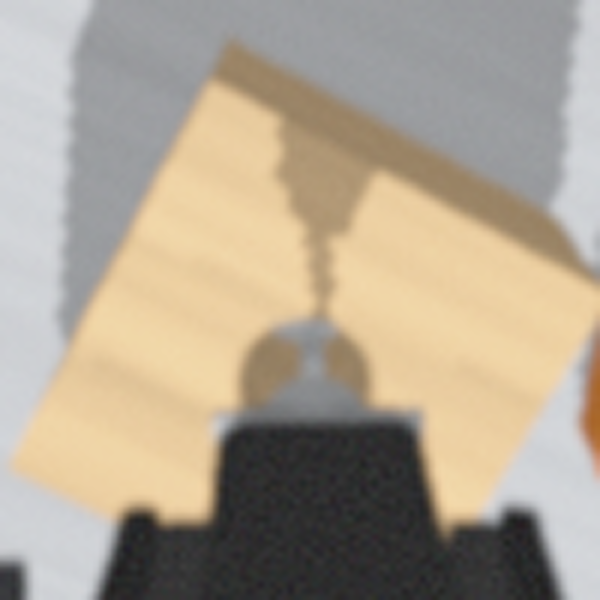

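The hole shows at crop centre (305,387), where predicted. The blade is at x≈314 against 286 predicted, so either the driver shifted in the grip or the arm hasn't settled. I'll recheck.

```bash
python3 - <<'E'
from h import *
s,R,e=chk(xy=(.4668,-.1958),slotyaw=.43)
w=load('w6.png');T=w['camera_from_world'];cw=-T[:3,:3].T@T[:3,3]
print('cam in tool',R.T@(cw-e),(T[:3,:3]@R)[0])
w3=load('w3.png')
for n,ww in(('w6',w),):
    for y in(-.0052,-.003,-.001,0.001): print(y,(proj(ww,e+R@np.array([.0034,y,.106]))-[204.5,134.5])*6)
g=w['pixels'].astype(int).sum(2)
for v in range(185,206,2): print(v,g[v,244:270])
E
```

```text
t 30.05 tip [ 0.4683 -0.1924  0.074 ] yaw 0.43630717160247307 turn 0.006307171602473072 tilt [0.0048 0.0084] q7 -0.9052451369922405 F [-0.1916  0.1436 -1.7673] M [ 0.0035 -0.0443  0.0279] w 0.02408930244848966
need mm tool [-2.8617  2.251  24.0449]
cam in tool [ 0.0752  0.0009 -0.1396] [ 0.      1.     -0.0006]
-0.0052 [286.6706 341.9621]
-0.003 [301.6277 341.9597]
-0.001 [315.225  341.9575]
0.001 [328.8221 341.9554]
185 [520 511 513 502 514 505 506 510 523 524 533 535 515 439 371 402 490 531
 534 529 534 540 542 541 546 546]
187 [529 532 528 526 524 516 507 503 493 487 483 468 428 353 325 374 463 513
 520 524 520 519 529 533 537 537]
189 [526 526 529 520 494 460 423 393 385 371 368 348 335 321 331 342 375 420
 457 488 508 513 513 516 523 527]
191 [518 510 484 415 333 278 262 272 283 295 302 299 292 291 284 288 280 265
 293 367 442 480 500 513 513 512]
193 [505 449 355 269 235 230 235 241 248 247 255 271 281 281 277 254 239 233
 238 254 299 382 463 502 512 513]
195 [483 375 279 243 237 235 235 236 239 236 259 286 325 325 304 266 238 237
 242 247 246 288 389 476 509 514]
197 [445 317 254 245 244 235 242 237 239 242 266 293 318 318 305 271 252 255
 249 245 238 256 346 451 509 522]
199 [428 305 237 239 247 249 250 260 265 270 278 283 284 283 277 274 269 268
 258 247 240 254 332 446 514 533]
201 [430 318 240 228 238 246 257 266 264 269 269 278 277 278 275 269 267 261
 257 256 247 265 334 429 487 510]
203 [339 272 234 217 208 214 216 221 218 226 232 244 241 239 245 240 230 226
 217 215 225 231 245 270 291 294]
205 [215 159 141 128 130 121 122 127 121 131 120 119 130 126 120 121 121 123
 119 128 124 111 110 106 112 112]
```

```bash
sed -i 's/^TIP=.*/TIP=np.array([-.0056,-.0014,.106])/' h.py; python3 - <<'E'
from h import *
s,R,e=chk(xy=(.4668,-.1958),slotyaw=.43)
w=load('w6.png')
for u,v in((244.4,199),(266.4,199),(255.4,199),(255,189.5)): print(R.T@(at(w,u,v,.06)-e)*1000)
c=R.T@(at(w,255.2,189.5,.06)-e)-[.0105,0,0];print('hole world',e+R@c)
E
```

```text
t 30.05 tip [ 0.4699 -0.1959  0.0741] yaw 0.43630717160247307 turn 0.006307171602473072 tilt [0.0048 0.0084] q7 -0.9052451369922405 F [-0.1916  0.1436 -1.7673] M [ 0.0035 -0.0443  0.0279] w 0.02408930244848966
need mm tool [-2.8617 -1.549  24.0449]
[ -8.0281 -13.002  119.9625]
[ -8.0872   7.6758 120.135 ]
[ -8.0576  -2.6668 120.0487]
[  1.216   -3.0046 120.0901]
hole world [ 0.466  -0.1962  0.0599]
```

```bash
python3 -m jog '[[-0.16,-0.07,0,0,1],[-0.16,-0.07,0,0,1],[0,0,0,0,1],[0,0,0,0,1],[0,0,0.3,0,1],[0,0,0.3,0,1],[0,0,0.2,0,1],[0,0,0,0,1],[0,0,0,0,1],[0,0,0,0,1]]'
python3 -c "
from h import *
chk(xy=(.4664,-.196),slotyaw=.43)"
```

```text
time: 31.05
ee_pos: [0.4714, -0.1946, 0.1723]
eef_rot: [0.976, 0.216, 0.004, 0.004]
ft_force: [-1.3, -0.4, -1.6]
width: 0.0234
t 31.05 tip [ 0.4667 -0.1963  0.0662] yaw 0.43606747087955977 turn 0.006067470879559778 tilt [0.0058 0.0096] q7 -0.9037459823188615 F [-1.2915 -0.4079 -1.6467] M [0.0208 0.0237 0.0248] w 0.023358008303674023
need mm tool [-0.2482 -0.6044 16.2285]
```

Well within clearance. Descending in small steps while watching the force.

```bash
python3 -m jog '[[0,0,0.2,0,1],[0,0,0.3,0,1],[0,0,0.3,0,1],[0,0,0.3,0,1],[0,0,0.2,0,1],[0,0,0.1,0,1],[0,0,0,0,1],[0,0,0,0,1],[0,0,0,0,1],[0,0,0,0,1]]'
python3 -c "
from h import *
chk(xy=(.4664,-.196),slotyaw=.43)"
```

```text
time: 32.05
ee_pos: [0.4716, -0.1947, 0.1571]
eef_rot: [0.976, 0.216, 0.004, 0.004]
ft_force: [0.1, -0.4, -2.3]
width: 0.0238
t 32.05 tip [ 0.467  -0.1965  0.0511] yaw 0.4360056715366191 turn 0.006005671536619128 tilt [0.0059 0.0098] q7 -0.9116154402122817 F [ 0.0726 -0.3531 -2.2932] M [-0.0114 -0.0184  0.0624] w 0.023772666836417065
need mm tool [-0.3137 -0.6966  1.0794]
```

```bash
python3 -m jog '[[0,-0.03,0.2,0,1],[0,0,0.3,0,1],[0,0,0.3,0,1],[0,0,0.3,0,1],[0,0,0.3,0,1],[0,0,0.2,0,1],[0,0,0.1,0,1],[0,0,0,0,1],[0,0,0,0,1],[0,0,0,0,1]]'
python3 -c "
from h import *
chk(xy=(.4664,-.196),slotyaw=.43)"
```

```text
time: 33.05
ee_pos: [0.4716, -0.1945, 0.1385]
eef_rot: [0.976, 0.216, 0.004, 0.004]
ft_force: [-0.7, 0.1, -1.5]
width: 0.0235
t 33.05 tip [ 0.4669 -0.1963  0.0324] yaw 0.436063485812901 turn 0.006063485812901004 tilt [0.0058 0.0096] q7 -0.9222593645318024 F [-0.6648  0.1072 -1.5119] M [-0.0046 -0.0566 -0.0243] w 0.023519600490365222
need mm tool [ -0.2757  -0.3028 -17.5938]
```

Shank is in freely. Another 19 mm down to the shoulder.

```bash
python3 -m jog '[[0,0,0.2,0,1],[0,0,0.3,0,1],[0,0,0.3,0,1],[0,0,0.3,0,1],[0,0,0.3,0,1],[0,0,0.2,0,1],[0,0,0.1,0,1],[0,0,0,0,1],[0,0,0,0,1],[0,0,0,0,1]]'
python3 -c "
from h import *
chk(xy=(.4664,-.196),slotyaw=.43)"
```

```text
time: 34.05
ee_pos: [0.4718, -0.1947, 0.1199]
eef_rot: [0.976, 0.216, 0.004, 0.004]
ft_force: [0.4, 0.2, -2.1]
width: 0.0235
t 34.05 tip [ 0.4671 -0.1964  0.0139] yaw 0.4359847177344893 turn 0.005984717734489331 tilt [0.0058 0.0096] q7 -0.9335782424813237 F [ 0.3559  0.1946 -2.1044] M [ 0.0269 -0.0424  0.0272] w 0.023485064562549438
need mm tool [ -0.2649  -0.3303 -36.134 ]
```

```bash
python3 -m jog '[[0,0,0.1,0,1],[0,0,0.1,0,1],[0,0,0.1,0,1],[0,0,0.05,0,1],[0,0,0,0,1],[0,0,0,0,1],[0,0,0,0,1],[0,0,0,0,1],[0,0,0,0,1],[0,0,0,0,1]]'
python3 -c "
from h import *
chk(xy=(.4664,-.196),slotyaw=.43)"
```

```text
time: 35.05
ee_pos: [0.472, -0.1948, 0.1164]
eef_rot: [0.976, 0.216, 0.004, 0.004]
ft_force: [-0.5, 1.1, -1.9]
width: 0.0238
t 35.05 tip [ 0.4674 -0.1966  0.0104] yaw 0.43594049869133433 turn 0.005940498691334339 tilt [0.0061 0.0101] q7 -0.9359846036535509 F [-0.5223  1.0958 -1.8562] M [-0.0171  0.0351  0.0101] w 0.023823396317251028
need mm tool [ -0.4206  -0.5189 -39.6478]
```

```bash
python3 -m jog '[[0,0,0.05,0,1],[0,0,0.03,0,1],[0,0,0,0,1],[0,0,0,0,1],[0,0,0,0,0.5],[0,0,0,0,0.2],[0,0,0,0,0],[0,0,0,0,0],[0,0,0,0,0],[0,0,0,0,0]]'
python3 -m jog '[[0,0,0,0,0],[0,0,0,0,0],[0,0,0,0,0],[0,0,0,0,0],[0,0,0,0,0],[0,0,-0.5,0,0],[0,0,-1,0,0],[0,0,-1.5,0,0],[0,0,-2,0,0],[0,0,-2,0,0]]'
python3 -m jog '[[0,0,-2.5,0,0],[0,0,-2.5,0,0],[0,0,-2.5,0,0],[0,0,-2.5,0,0],[0,0,0,0,0],[0,0,0,0,0],[0,0,0,0,0],[0,0,0,0,0],[0,0,0,0,0],[0,0,0,0,0]]'
python3 - <<'E'
from h import *
w=snap('wrist','w7.png');s=snap('scene','s7.png');d=snap('side','d7.png')
f=lambda n,u,v,k=4:cv2.resize(cv2.imread('pics/'+n)[v:v+75,u:u+100],None,fx=k,fy=k,interpolation=cv2.INTER_CUBIC)
a=np.hstack([f('s7.png',140,110),f('d7.png',270,95)])
b=np.hstack([f('w7.png',210,130),f('d7.png',245,220)])
cv2.imwrite('pics/c7.png',np.vstack([a,b]))
print('cap wrist pred',(proj(w,(.467,-.196,.122))-[209.5,129.5])*4,proj(s,(.467,-.196,.122)),proj(d,(.467,-.196,.122)))
to(.467,-.196,.3)
E
```

```text
time: 36.05
ee_pos: [0.4727, -0.195, 0.1163]
eef_rot: [0.976, 0.216, 0.005, 0.005]
ft_force: [-0.2, 0.1, -0.6]
width: 0.0639
time: 37.05
ee_pos: [0.4706, -0.1938, 0.1887]
eef_rot: [0.976, 0.216, 0.003, 0.003]
ft_force: [-0.1, -0.0, 0.5]
width: 0.0868
time: 38.05
ee_pos: [0.4696, -0.1922, 0.2994]
eef_rot: [0.976, 0.217, 0.006, 0.005]
ft_force: [0.1, 0.3, 0.4]
width: 0.0869
cap wrist pred [195.7291 207.4864] [187.9011 127.017 ] [319.8803 131.5448]
t 38.2 pos [ 0.4697 -0.1922  0.2996] yaw(tool x) 0.43804562260137914 tilt [ 0.0136 -0.0079] q7 -0.8600341806804543 F [ 0.2368 -1.106  -0.2138] M [ 0.0097 -0.0041  0.0264] w 0.08726984663672938
need cm tool [-0.4056  0.2278 -0.0386]
```

View pics/c7.png

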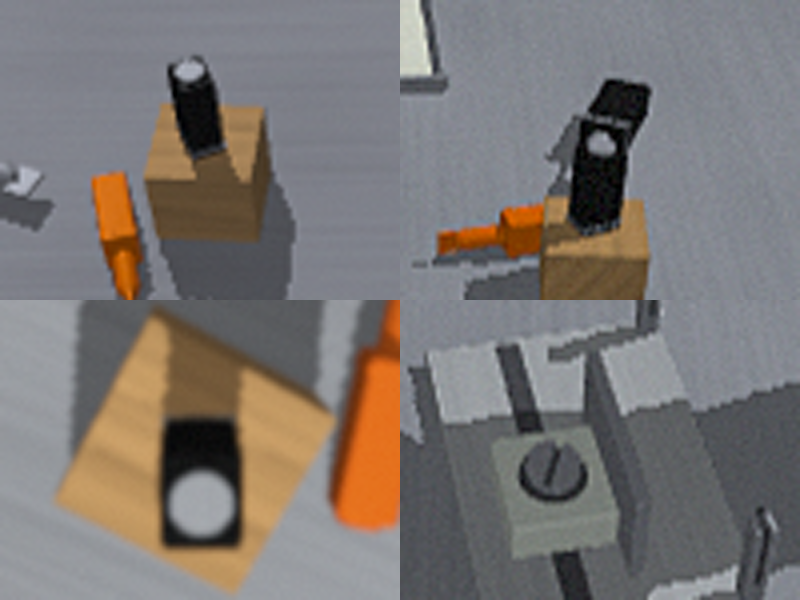

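```bash
python3 -c "
from h import *
r.close_job(); s=r.read_state(); print(s['time'],s['width'])"
```

```text
the job is handed in; nothing more can be done
the job is handed in; nothing more can be done
```

The clamp screw is tight, the small black driver is back upright in its block, and the job was handed in at about 38 s. The hand-in gives no verdict.

**Screw:** With the blade seated on the slot floor, I turned it about 1.26 rad clockwise, including a little play. The lean stayed at roughly 3–7 N. The torque ran at about 0.08 N m, then climbed to an average of 0.19 N m, where I stopped. By then the tip had stopped sinking, about 1.0 mm lower than at the start.

**Driver in its block:** The driver went down the hole without resistance. In the last pictures its cap is within about 1–1.5 mm of where it should be in all three cameras. The handle's shoulder is on the block at the same height as before. The gripper was open and clear, with the TCP at 0.30 m.

**Checks that disagreed or were limited:**
- **Tilt in the grip:** The driver sat about 0.045 rad off upright in the grip at first. By the return it had straightened and the tip had shifted by about 3 mm, so I re-measured the tip and the hole before putting it back.
- **Torque readings:** Single readings varied by about ±0.05 N m, so 0.19 is an average. The screw's final height was only inferred from the tip and the torque, not seen directly.
- **Other drivers:** The big black and orange drivers looked upright in the first pictures, then lay on their sides in my first wrist picture at 2.2 s. The gripper had not been near them, so they appear to have fallen on their own.
- **Cake, cake ring and bowl:** I went nowhere near them, but I did not re-measure their positions at the end.

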